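Find the full paint bottle by its weight

ROBOT

A 7-joint arm with a two-finger parallel gripper is mounted at the origin on the work surface. World frame = base frame: x ahead of the robot, y to its left, z up, the work surface at z = 0. Lengths are in m, angles in rad, forces in N, time in s.
With the tool pointing down it reaches from about 0.425 to 0.925 m from the base axis. Payload 6.8 kg.
Tool frame: the origin (TCP) lies midway between the tips of the shut fingers; the grasp point (between the pads) lies 19 mm behind it (bot.pinch_z is the distance from the TCP to the grasp point, in m); z points along the fingers, y is the line along which they close (so a half turn about z gives the same grasp; the last joint's range is limited). The gripper opens to 85 mm and grips with 20 to 120 N. Pads are 22 mm wide; open, the fingers measure 114 mm over their backs; the gripper's body (76 mm by 85 mm) begins 54 mm behind the grasp point. The pads swing forward as they close: fully open they stand 13 mm farther back than shut.
Start: joints at [1.087, 0.477, 0.022, 1.555, -0.011, 1.109, -0.083], TCP at [0.248, -0.628, 0.231] pointing down, gripper open.
Joint ranges: [-2.96, 2.96], [-0.34, 2.1], [-1.41, 1.46], [0.24, 2.44], [-1.37, 4.51], [0.17, 1.92], [-2.96, 2.96]. Speed limits (rad/s): [2.39, 2.39, 3.14, 3.14, 3.14, 3.14, 3.14].

INTERFACE

Orientations are given as a unit quaternion [w, x, y, z].
In Python, from station import bot, imaging gives the robot as it stands. The module is installed in compiled form; this text tells all that it offers.
- The arm moves only by the tool carry_out, never from a script. Its argument "targets" is a list of rows, each a list of 5 numbers: the shift along the tool's x, y, z in cm, then the turn about the tool's z in degrees, then the opening, from -1 (shut) to 1 (fully open). In form: [[x, y, z, yaw, gripper], ...]. A call has 1 to 12 rows; each row shifts and turns the commanded pose from where the row before left it, along the tool's axes as they then stand; what a row does not reach is not made up. A row lasts 1/10 s, in which the tool goes at most 50 mm and 8.59 degrees, less where a joint would pass 70% of its speed; a pose out of reach is approached as far as the arm can. A call is refused whole if a number of a shift passes 5 or a number of a turn 8.59, either way. A call with a gripper value outside its range is refused whole. The fingers move at their own pace and stop on an object; "force" is the grip in N (left out, the last holds). Time passes only in rows, so rows that do not move let the fingers close. It gives the time, the measured TCP pose, the force, the opening and the grip force at its end, in the units of the state.
- bot.get_obs(): the state, without advancing time (a new reading comes with each control period).
- imaging.read_camera(name): name is "side" or "top" or "wrist"; returns the picture (420x560x3 uint8, red, green, blue); there is no depth.
- imaging.calibration(name): a dict with "fx", "fy", "cx", "cy" (pixels), "extrinsics" (4x4, takes a point from world to camera coordinates). Camera axes: x right, y up, looking along -z (the intrinsics and any distortion apply to the point x, -y, -z); pixel columns grow to the right and rows downward; lengths in m; the calibration is good to about 2 mm. A picture is of the moment at which its call begins: read the wrist's pose just before it. calibration takes no time and is no camera call; for the wrist camera it gives the pose at the moment of the call.
- bot.hand_in(): hands the job in; it is judged then, once.
The state is a dict: "t": time; "q": joint angles; "joint_vel": joint speeds; "joint_torque": joint torques, N m; "eef_pos": TCP position; "tool_rot": TCP orientation; "contact_force": force on the tool from outside, world axes, zero at the start; "torque": the same for the moment, N m; "gripper_width": opening from 0.0 (shut) to 1.0 (fully open); "grasp_force": force on a finger pad.
Only numpy, scipy, OpenCV 4.12 (cv2) and the standard library are available. Lean on these libraries where they do the work, as an engineer would, in place of code of your own. Each camera call takes 0.05 s, during which the arm holds its last target. There are 200 camera calls.

TASK

The sloped rack holds four black paint bottles that look the same, but only one is full and heavy: lift them to feel which it is. Stand the full one upright in the well of the dark wooden stand, all the way down, and have the other three fully home in the rack. Do not drop or tip over a bottle, and leave the other things on the board where they are.

Things in the scene. Friction and masses are not known exactly. Their poses are not given: they have to be found in the camera images.
- bottle_1: One of four black bottles that look alike, 115 mm tall: body 40 mm diameter to 90 mm, shoulder to 97 mm, grey cap 28 mm diameter to 115 mm. Origin: centre of its underside; z along its axis to the cap. One of the four (any) is full, 0.27 to 0.33 kg; the others nearly empty, 0.065 to 0.085 kg. Starts home in a rack pocket, leaning 30 degrees with its cap to the robot's side.
- bottle_2: One of four black bottles that look alike, 115 mm tall: body 40 mm diameter to 90 mm, shoulder to 97 mm, grey cap 28 mm diameter to 115 mm. Origin: centre of its underside; z along its axis to the cap. One of the four (any) is full, 0.27 to 0.33 kg; the others nearly empty, 0.065 to 0.085 kg. Starts home in a rack pocket, leaning 30 degrees with its cap to the robot's side.
- bottle_3: One of four black bottles that look alike, 115 mm tall: body 40 mm diameter to 90 mm, shoulder to 97 mm, grey cap 28 mm diameter to 115 mm. Origin: centre of its underside; z along its axis to the cap. One of the four (any) is full, 0.27 to 0.33 kg; the others nearly empty, 0.065 to 0.085 kg. Starts home in a rack pocket, leaning 30 degrees with its cap to the robot's side.
- bottle_4: One of four black bottles that look alike, 115 mm tall: body 40 mm diameter to 90 mm, shoulder to 97 mm, grey cap 28 mm diameter to 115 mm. Origin: centre of its underside; z along its axis to the cap. One of the four (any) is full, 0.27 to 0.33 kg; the others nearly empty, 0.065 to 0.085 kg. Starts home in a rack pocket, leaning 30 degrees with its cap to the robot's side.
- rack_floor (a point): Fixed sloped wooden rack (block 64 mm across, 226 mm long): point on the floor plane of its pockets, mid-row. z: the holes' axis, outward, leaning 30 degrees to the robot's side; y along the row, level. Four blind square pockets at y = -81, -27, 27, 81 mm, 43 mm wide, 40 mm deep (mouths at z = 40 mm). A bottle that is home has its origin in this plane and stands 75 mm out.
- stand_floor (a point): Centre of the floor of the round well in the fixed dark wooden spill-proof stand, a block 100 x 100 x 40 mm lying on the plywood board; z up. Well 46 mm diameter, 25 mm deep, its mouth 25 mm above this point. Rack and stand may each be on either side.
- brush_jar: Bystander: white jar 68 mm diameter, 95 mm tall, with brushes standing out of it to 241 mm above its foot, up to 35 mm from the axis. Origin: centre of its underside.
- tin: Bystander: open steel tin, 66 mm diameter, 85 mm tall. Origin: centre of its underside.
- tub: Bystander: white tub 80 mm diameter, 85 mm tall. Origin: centre of its underside.
- jar_dark: Bystander: glass jar 72 mm diameter, 75 mm tall. Origin: centre of its underside.
- brush: Bystander: paint brush lying flat, 190 mm long along its x. Origin: on its underside, mid-length.
- cutout: Bystander: black flat L-shaped piece about 80 x 100 mm, 12 mm thick, lying flat. Origin: on its underside near its middle.
Things that resemble listed ones, but are neither listed nor needed, are in the scene too. Leave any pink look-alike of the bottle_2 alone. What is shaped like the bottle_3 but turquoise is not meant.

How it is judged:
At the end, for the whole second after the job is handed in: The full bottle stands in the well: underside within 5 mm of its floor and 6 mm of its centre, under 0.12 rad from upright, the stand bearing over 1.6 N from it. The other three are in rack pockets: underside within 5 mm of the pocket floor, under 0.12 rad from the holes' axis. All at rest (((contact force between bottle_1 and stand above 1.6 N and horizontal distance between bottle_1 and stand_floor below 0.006 m and z of bottle_1 in the frame of stand_floor between -0.004 and 0.005 m and angle between bottle_1's own z axis and vertical below 0.12 rad and linear speed of bottle_1 below 0.02 m/s) or (contact force between bottle_2 and stand above 1.6 N and horizontal distance between bottle_2 and stand_floor below 0.006 m and z of bottle_2 in the frame of stand_floor between -0.004 and 0.005 m and angle between bottle_2's own z axis and vertical below 0.12 rad and linear speed of bottle_2 below 0.02 m/s) or (contact force between bottle_3 and stand above 1.6 N and horizontal distance between bottle_3 and stand_floor below 0.006 m and z of bottle_3 in the frame of stand_floor between -0.004 and 0.005 m and angle between bottle_3's own z axis and vertical below 0.12 rad and linear speed of bottle_3 below 0.02 m/s) or (contact force between bottle_4 and stand above 1.6 N and horizontal distance between bottle_4 and stand_floor below 0.006 m and z of bottle_4 in the frame of stand_floor between -0.004 and 0.005 m and angle between bottle_4's own z axis and vertical below 0.12 rad and linear speed of bottle_4 below 0.02 m/s)) and ((z of bottle_1 in the frame of rack_floor between -0.004 and 0.005 m and x of bottle_1 in the frame of rack_floor between -0.006 and 0.006 m and y of bottle_1 in the frame of rack_floor between -0.09 and 0.09 m and angle between the z axis of bottle_1 and the z axis of rack_floor, either way round below 0.12 rad and linear speed of bottle_1 below 0.02 m/s) or (contact force between bottle_1 and stand above 1.6 N and horizontal distance between bottle_1 and stand_floor below 0.006 m and z of bottle_1 in the frame of stand_floor between -0.004 and 0.005 m and angle between bottle_1's own z axis and vertical below 0.12 rad and linear speed of bottle_1 below 0.02 m/s)) and ((z of bottle_2 in the frame of rack_floor between -0.004 and 0.005 m and x of bottle_2 in the frame of rack_floor between -0.006 and 0.006 m and y of bottle_2 in the frame of rack_floor between -0.09 and 0.09 m and angle between the z axis of bottle_2 and the z axis of rack_floor, either way round below 0.12 rad and linear speed of bottle_2 below 0.02 m/s) or (contact force between bottle_2 and stand above 1.6 N and horizontal distance between bottle_2 and stand_floor below 0.006 m and z of bottle_2 in the frame of stand_floor between -0.004 and 0.005 m and angle between bottle_2's own z axis and vertical below 0.12 rad and linear speed of bottle_2 below 0.02 m/s)) and ((z of bottle_3 in the frame of rack_floor between -0.004 and 0.005 m and x of bottle_3 in the frame of rack_floor between -0.006 and 0.006 m and y of bottle_3 in the frame of rack_floor between -0.09 and 0.09 m and angle between the z axis of bottle_3 and the z axis of rack_floor, either way round below 0.12 rad and linear speed of bottle_3 below 0.02 m/s) or (contact force between bottle_3 and stand above 1.6 N and horizontal distance between bottle_3 and stand_floor below 0.006 m and z of bottle_3 in the frame of stand_floor between -0.004 and 0.005 m and angle between bottle_3's own z axis and vertical below 0.12 rad and linear speed of bottle_3 below 0.02 m/s)) and ((z of bottle_4 in the frame of rack_floor between -0.004 and 0.005 m and x of bottle_4 in the frame of rack_floor between -0.006 and 0.006 m and y of bottle_4 in the frame of rack_floor between -0.09 and 0.09 m and angle between the z axis of bottle_4 and the z axis of rack_floor, either way round below 0.12 rad and linear speed of bottle_4 below 0.02 m/s) or (contact force between bottle_4 and stand above 1.6 N and horizontal distance between bottle_4 and stand_floor below 0.006 m and z of bottle_4 in the frame of stand_floor between -0.004 and 0.005 m and angle between bottle_4's own z axis and vertical below 0.12 rad and linear speed of bottle_4 below 0.02 m/s))); the robot touches nothing.
It fails at once if a bystander on the board is moved more than 30 mm (distance of any of brush_jar, tin, tub, jar_dark, brush, cutout from where it was at the start of the episode above 0.03 m).
It fails at once if a bottle is tipped over (more than 69 degrees from upright) (angle between any of bottle_1, bottle_2, bottle_3, bottle_4's own z axis and vertical above 1.2 rad).
It fails at once if a bottle is dropped (falls faster than 0.9 m/s out of the fingers) ((linear speed of bottle_1 above 0.9 m/s and contact force between bottle_1 and the fingers below 0.05 N) or (linear speed of bottle_2 above 0.9 m/s and contact force between bottle_2 and the fingers below 0.05 N) or (linear speed of bottle_3 above 0.9 m/s and contact force between bottle_3 and the fingers below 0.05 N) or (linear speed of bottle_4 above 0.9 m/s and contact force between bottle_4 and the fingers below 0.05 N)).
It also fails if it takes over 69 s, if anything falls off the work surface, if the arm or the gripper's body presses on something with over 40 N, if the wrist force passes 120 N, or if a joint passes its speed limit or range.

## Working session

There is one attempt and no reset: what is moved stays moved. The work goes in short steps, Python scripts to look and compute and a tool call to move; the robot and the scene stay as the last step left them, time stands still between calls to the robot, and variables do not carry over. Pictures are saved under pics/ and viewed, at most 10 in all, crops included, and the job is handed in when it is done.

Besides the shell and the picture viewer there is one more tool, called after "Call:" by a JSON object that holds its "name" and its "arguments". carry_out: Moves the arm, as the interface text tells. Its arguments: {"type":"object","properties":{"targets":{"type":"array"},"force":{"type":"number"}},"required":["targets"]}

```bash
mkdir -p pics; python3 - <<'E'
from station import bot, imaging
import cv2
o=bot.get_obs(); print(o, bot.pinch_z)
for n in ("side","top"):
    c=imaging.calibration(n); print(n,c)
    cv2.imwrite(f"pics/{n}0.png",imaging.read_camera(n)[:,:,::-1])
E
```

```text
{'t': 0.0, 'q': array([ 1.08692656,  0.47781316,  0.02234807,  1.55648562, -0.01147304,
        1.10930692, -0.08307577]), 'joint_vel': array([ 0.00087497,  0.00066324, -0.0003642 ,  0.00152099,  0.00148032,
        0.00014039,  0.00024768]), 'joint_torque': array([ 5.37182914e-04, -5.96449757e+01,  1.60799693e+00, -2.81195498e+01,
        1.24821975e-02,  9.21332510e-03, -4.86734834e-06]), 'eef_pos': array([ 0.24746428, -0.62734265,  0.23030272]), 'tool_rot': array([-9.06264833e-04,  9.82396382e-01,  1.86805944e-01, -2.58351883e-04]), 'contact_force': array([-0.29786653,  0.22024766,  0.09622425]), 'torque': array([ 0.00346835, -0.04087328,  0.01785595]), 'grasp_force': 0.0, 'gripper_width': 0.9994905290846773} 0.0187
side {'fx': 426.0319717466837, 'fy': 426.0319717466837, 'cx': 284.72028123627194, 'cy': 215.70654270315322, 'extrinsics': array([[-0.99540973, -0.09317712, -0.02185144,  0.51366505],
       [ 0.03813379, -0.59555907,  0.80240589,  0.00465054],
       [-0.08777969,  0.79788935,  0.59637849, -1.25292124],
       [ 0.        ,  0.        ,  0.        ,  1.        ]])}
top {'fx': 384.08080364407283, 'fy': 384.08080364407283, 'cx': 280.16594756870944, 'cy': 213.84566991578788, 'extrinsics': array([[-0.02238321, -0.99968851,  0.01103974,  0.14421276],
       [ 0.98870236, -0.02049749,  0.14848399, -0.48528207],
       [-0.14821145,  0.01423856,  0.98885319, -1.03160233],
       [ 0.        ,  0.        ,  0.        ,  1.        ]])}
```

View pics/side0.png

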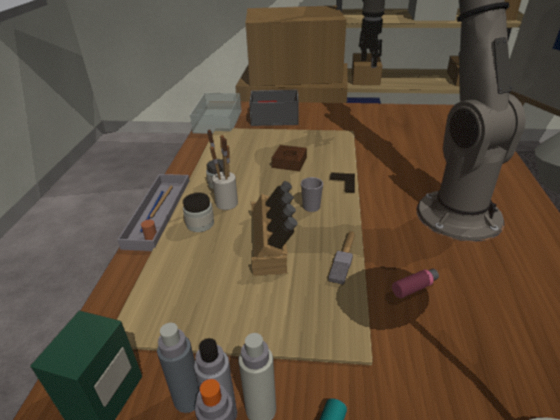

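View pics/top0.png

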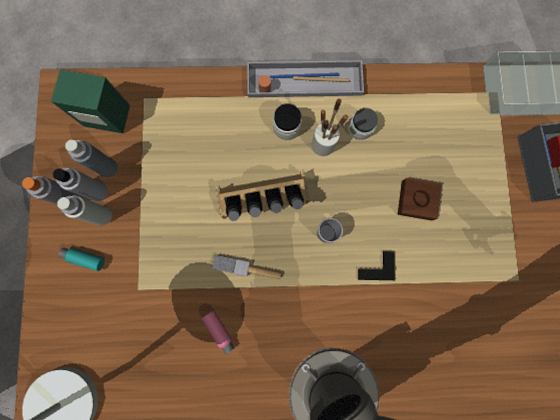

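The four black, grey-capped bottles are in the rack: top view (233,208), (254,205), (275,200), (296,196); side view about x 270–290, y 188–235. The pink bottle (218,330) and turquoise bottle (82,258) lie off the board and are not meant. The stand is at top (420,198), side (290,157). I'll confirm with enlarged crops.

```bash
python3 - <<'E'
import cv2,numpy as np
a=cv2.imread("pics/top0.png");b=cv2.imread("pics/side0.png")
r=lambda im,x,y,w,h,s:cv2.resize(im[y:y+h,x:x+w],None,fx=s,fy=s,interpolation=cv2.INTER_CUBIC)
g=lambda i:(np.clip((i/255.)**0.6,0,1)*255).astype('uint8')
cv2.imwrite("pics/c1.png",g(np.vstack([r(a,210,165,130,80,6)[:, :780],])))
x=np.hstack([r(b,235,170,70,110,5),r(b,265,140,50,40,6)[:240].repeat(1,0) if 0 else np.zeros((550,10,3),'uint8'),cv2.copyMakeBorder(np.vstack([r(b,265,140,55,35,7)[:245,:385],r(a,390,170,55,55,5)[:275,:275] if 0 else cv2.copyMakeBorder(r(a,392,172,55,54,5),0,0,0,110,cv2.BORDER_CONSTANT)]),0,35,0,0,cv2.BORDER_CONSTANT)])
print(x.shape);cv2.imwrite("pics/c2.png",g(x))
E
```

```text
(550, 745, 3)
```

View pics/c1.png

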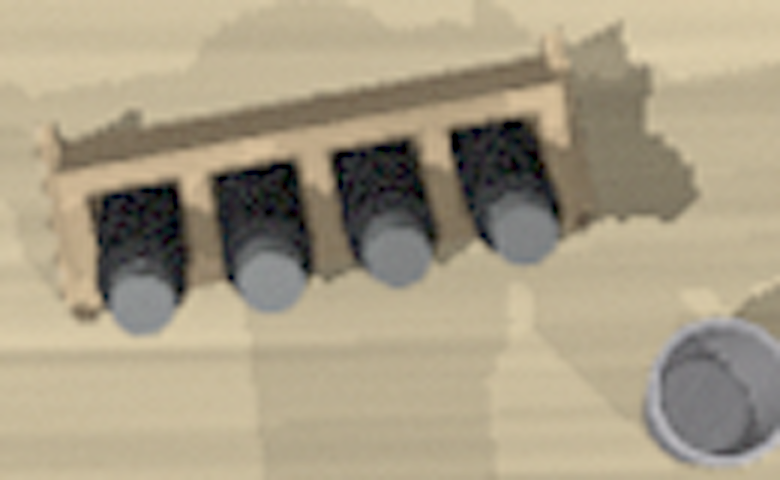

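View pics/c2.png

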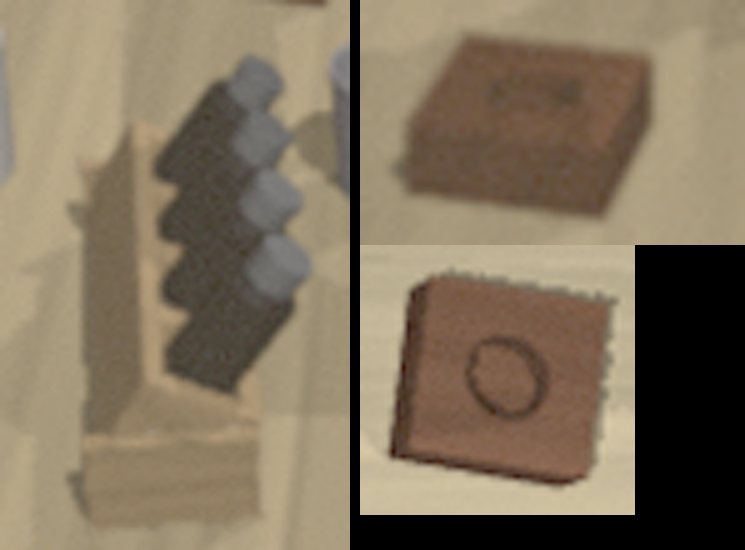

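```bash
cat > h.py <<'E'
import numpy as np, cv2
from station import bot, imaging
from scipy.spatial.transform import Rotation as Ro
F=np.diag([1.,-1,-1])
def P(c):
    K=np.array([[c["fx"],0,c["cx"]],[0,c["fy"],c["cy"]],[0,0,1]]); return K@F@np.array(c["extrinsics"])[:3]
def tri(Ps,uvs):
    A=[]
    for p,(u,v) in zip(Ps,uvs): A+=[u*p[2]-p[0],v*p[2]-p[1]]
    X=np.linalg.svd(np.array(A))[2][-1]; return X[:3]/X[3]
def proj(p,X):
    q=p@np.append(X,1); return q[:2]/q[2]
def tool():
    o=bot.get_obs(); w,x,y,z=o["tool_rot"]; return np.array(o["eef_pos"]),Ro.from_quat([x,y,z,w]).as_matrix(),o
E
python3 - <<'E'
from h import *
np.set_printoptions(precision=4,suppress=True)
T=P(imaging.calibration("top"));S=P(imaging.calibration("side"))
t=lambda x,y:(210+(x+.5)/6-.5,165+(y+.5)/6-.5)
s=lambda x,y:(235+(x+.5)/5-.5,170+(y+.5)/5-.5)
for a,b in zip([(142,303),(270,281),(397,252),(522,232)],[(288,262),(278,200),(268,138),(260,78)]):
    X=tri([T,S],[t(*a),s(*b)]);print(X,proj(T,X)-t(*a),proj(S,X)-s(*b))
X=tri([T,S],[(421.3,198.4),(289.9,152.8)]);print("well mouth",X,proj(T,X),proj(S,X))
t2=lambda x,y:(392+(x-360)/5,172+(y-245)/5); s2=lambda x,y:(265+(x-360)/7,140+y/7)
# top corners: img TL,TR,BR,BL ; TL=+x+y
for a,b in zip([(435,275),(612,300),(588,482),(408,455)],[(412,120),(465,37),(652,57),(605,150)]):
    print("stand corner",tri([T,S],[t2(*a),s2(*b)]))
print(tool()[1])
c=imaging.calibration("wrist");E=c["extrinsics"];print(c["fx"],"cam pos",-E[:3,:3].T@E[:3,3],"look",-E[2,:3],"right",E[0,:3])
E
```

```text
[0.4717 0.2524 0.1406] [-0.0003  0.0661] [-0.0558 -0.0095]
[0.4806 0.1992 0.138 ] [-0.0001 -0.0759] [0.0616 0.0109]
[0.4908 0.1459 0.1387] [0.0009 0.2528] [-0.1973 -0.0365]
[0.4988 0.0934 0.1413] [-0.0013 -0.1515] [0.1138 0.0214]
well mouth [ 0.5212 -0.2578  0.0495] [421.3005 198.448 ] [289.8694 152.7941]
stand corner [ 0.5785 -0.2217  0.0509]
stand corner [ 0.5635 -0.3225  0.0442]
stand corner [ 0.4637 -0.2995  0.047 ]
stand corner [ 0.4808 -0.2004  0.0487]
[[ 0.9302  0.367  -0.0007]
 [ 0.367  -0.9302  0.0016]
 [-0.0001 -0.0017 -1.    ]]
311.5232419302509 cam pos [ 0.3122 -0.6019  0.3742] look [-0.2555 -0.0991 -0.9617] right [ 0.3671 -0.9302 -0.0017]
```

Top crop: the cap-end centres are at (233,215), (255,212), (276,207), (297,203), all four black bottles with grey caps in the wooden rack, so these are the ones meant. The stand's well is at top (421,198), side (290,153). Next I go over the stand for a wrist look.

Call:
{"name": "carry_out", "arguments": {"targets": [[3.88,-2.41,0.3,0,1],[3.88,-2.41,0.3,0,1],[3.88,-2.41,0.3,0,1],[3.88,-2.41,0.3,0,1],[3.88,-2.41,0.3,0,1],[3.88,-2.41,0.3,0,1],[3.88,-2.41,0.3,0,1],[3.88,-2.41,0.3,0,1],[3.88,-2.41,0.3,0,1],[3.88,-2.41,0.3,0,1],[0,0,0,5.9,0.5],[0,0,0,5.9,0.2]], "force": 40}}

```text
t: 1.3
eef_pos: [0.521, -0.2591, 0.2007]
tool_rot: [-0.001, 0.996, 0.085, -0.0]
contact_force: [-0.4, -1.0, -0.2]
gripper_width: 0.693
grasp_force: 0.0
```

```bash
python3 - <<'E'
from h import *
np.set_printoptions(precision=4,suppress=True)
p,R,o=tool();c=imaging.calibration("wrist");im=imaging.read_camera("wrist");np.savez("w1.npz",P=P(c),p=p,R=R)
print(o["t"],p,R,o["gripper_width"],o["contact_force"])
print("well pred",proj(P(c),np.array([.5212,-.2578,.048])))
g=(np.clip((im/255.)**.6,0,1)*255).astype('uint8')
cv2.imwrite("pics/w1.png",g[:,:,::-1])
E
```

```text
1.3 [ 0.521  -0.2591  0.2007] [[ 0.9856  0.1689 -0.0007]
 [ 0.1689 -0.9856  0.001 ]
 [-0.0006 -0.0011 -1.    ]] 0.6925522414778571 [-0.3711 -1.0107 -0.1719]
well pred [275.0233 194.618 ]
```

View pics/w1.png

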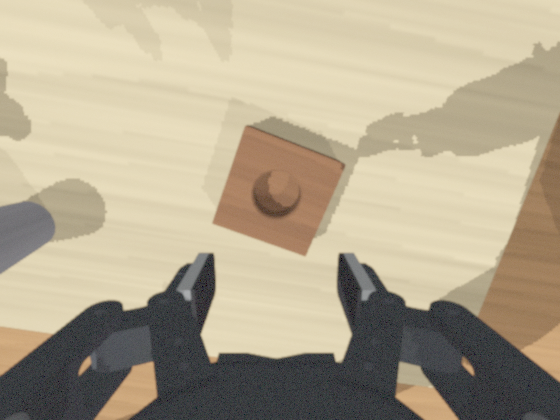

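The wrist view shows the stand's well mouth centred at about (277,191), with the top corners at (247,130), (344,163), (306,254), (213,223). A second view from further along, then the rack.

Call:
{"name": "carry_out", "arguments": {"targets": [[0.38,-4.3,-0.6,0,0.1],[0.38,-4.3,-0.6,0,0.1],[0,0,0,0,0.1]]}}

```text
t: 1.65
eef_pos: [0.5136, -0.1689, 0.2139]
tool_rot: [-0.001, 0.996, 0.09, 0.0]
contact_force: [0.0, -1.1, 0.3]
gripper_width: 0.553
grasp_force: 0.0
```

```bash
python3 - <<'E'
from h import *
p,R,o=tool();c=imaging.calibration("wrist");im=imaging.read_camera("wrist");np.savez("w2.npz",P=P(c),p=p,R=R)
cv2.imwrite("w2raw.png",im[:,:,::-1])
E
```

Call:
{"name": "carry_out", "arguments": {"targets": [[0.38,-4.3,-0.6,0,0.1],[0.38,-4.3,-0.6,0,0.1],[0.38,-4.3,-0.6,0,0.1],[0.38,-4.3,-0.6,0,0.1],[0.38,-4.3,-0.6,0,0.1],[0.38,-4.3,-0.6,0,0.1],[0.38,-4.3,-0.6,0,0.1],[0.38,-4.3,-0.6,0,0.1],[0,0,0,0,0.1],[0,0,0,0,0.1]]}}

```text
t: 2.7
eef_pos: [0.4853, 0.1687, 0.2611]
tool_rot: [0.0, 0.996, 0.086, -0.0]
contact_force: [-0.9, -0.3, -1.0]
gripper_width: 0.549
grasp_force: 0.0
```

```bash
python3 - <<'E'
from h import *
np.set_printoptions(precision=4,suppress=True)
p,R,o=tool();c=imaging.calibration("wrist");im=imaging.read_camera("wrist");np.savez("w3.npz",P=P(c),p=p,R=R)
print(o["t"],p,R,o["gripper_width"],o["contact_force"])
for X in [[.4717,.2524,.1406],[.4806,.1992,.138],[.4908,.1459,.1387],[.4988,.0934,.1413]]: print(proj(P(c),np.array(X)))
cv2.imwrite("w3raw.png",im[:,:,::-1])
i2=cv2.imread("w2raw.png")
p2=np.load("w2.npz")["P"];u=proj(p2,np.array([.523,-.26,.048])).astype(int);print("w2 well pred",u)
x0,y0=max(u[0]-50,0),max(u[1]-40,0);print(x0,y0)
cr=cv2.resize(i2[y0:y0+80,x0:x0+100],(400,320),interpolation=cv2.INTER_CUBIC)
r3=im[:,:,::-1]
out=np.zeros((600,800,3),'uint8'); out[:320,:400]=cr; out[:280,400:400+373]=cv2.resize(r3,(373,280))
out[330:600]=cv2.resize(r3[70:250,:],(800,257)).shape and cv2.resize(r3[80:269,:],(800,270))
cv2.imwrite("pics/w3.png",(np.clip((out/255.)**.6,0,1)*255).astype('uint8'))
E
```

```text
2.7 [0.4853 0.1687 0.2611] [[ 0.9853  0.171  -0.0001]
 [ 0.171  -0.9853 -0.0004]
 [-0.0002  0.0004 -1.    ]] 0.5488599637661815 [-0.8615 -0.2819 -0.9605]
[179.3241 202.4712]
[241.2234 202.091 ]
[302.665  201.2614]
[363.6017 203.2114]
w2 well pred [365 199]
315 159
```

View pics/w3.png

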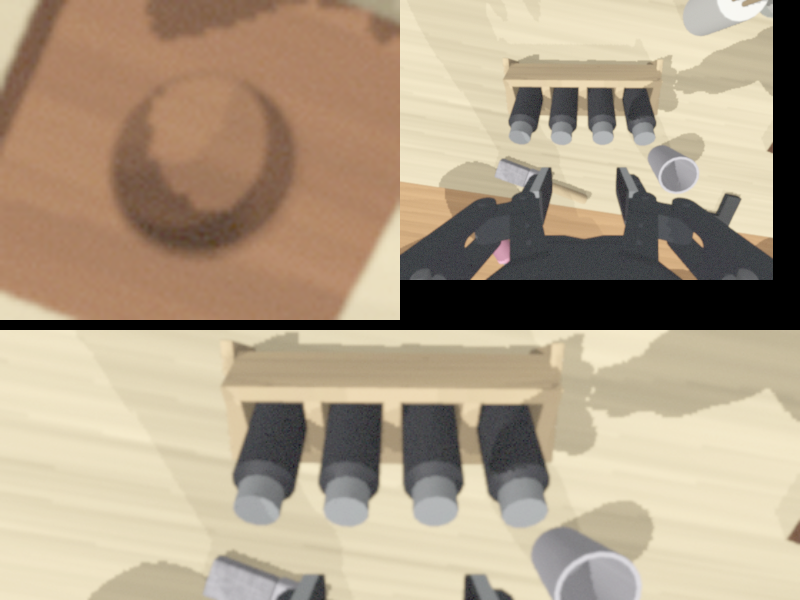

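Wrist view 3: the four bottles' cap ends are at (180.4,203), (242.8,203.7), (304.4,204), (366.6,203.7), and the row is parallel to the image rows. Wrist view 2 has the well mouth at (365,199.5). Joint fit next.

```bash
python3 - <<'E'
from h import *
from scipy.optimize import least_squares
np.set_printoptions(precision=4,suppress=True)
T=P(imaging.calibration("top"));S=P(imaging.calibration("side"));W1,W2,W3=[np.load(f"w{i}.npz")["P"] for i in (1,2,3)]
t=lambda x,y:(210+(x+.5)/6-.5,165+(y+.5)/6-.5)
s=lambda x,y:(235+(x+.5)/5-.5,170+(y+.5)/5-.5)
tc=[t(*a) for a in [(142,303),(270,281),(397,252),(522,232)]];sc=[s(*a) for a in [(288,262),(278,200),(268,138),(260,78)]]
wc=[(180.4,203),(242.8,203.7),(304.4,204),(366.6,203.7)]
caps=lambda v:[v[:3]+(i-1.5)*.054*np.array([np.cos(v[3]),np.sin(v[3]),0]) for i in range(4)]
f=lambda v:np.concatenate([np.r_[proj(T,X)-a,(proj(S,X)-b)*.6,proj(W3,X)-c] for X,a,b,c in zip(caps(v),tc,sc,wc)])
r=least_squares(f,[.485,.17,.14,-1.4]);print(r.x,np.degrees(r.x[3]));print(r.fun.reshape(4,6));print(np.array(caps(r.x)))
g=lambda X:np.r_[proj(T,X)-(421.3,198.4),(proj(S,X)-(289.9,152.8))*.6,proj(W1,X)-(277,191.7),proj(W2,X)-(365,199.5)]
q=least_squares(g,[.52,-.26,.05]);print("well",q.x,q.fun)
q2=least_squares(lambda v:g(np.r_[v,.048])[4:],[.52,-.26]);print("wrist only z=.048",q2.x,q2.fun)
p,R,o=tool();th=r.x[3];print("toolR angle y",np.degrees(np.arctan2(R[1,1],R[0,1])))
a=np.array([0,0,1])*np.cos(np.pi/6)-np.sin(np.pi/6)*np.array([-np.sin(th),np.cos(th),0]);print("axis",a)
for X in caps(r.x):
    c=X-.009*a; print("cap centre",c,"in tool (cm)",(R.T@(c-p))*100)
print("axis in tool",R.T@a)
E
```

```text
[ 0.4851  0.1712  0.1414 -1.4023] -80.34554435806103
[[ 0.5289  0.0746  0.0346 -0.3794  0.224   0.1907]
 [ 0.5034 -0.2796  0.0645 -0.8594 -0.386  -0.31  ]
 [ 0.5516  0.5504  0.1869 -0.7141 -0.2231 -0.4109]
 [ 0.8406 -0.1021  0.151  -0.2549 -0.6872  0.0881]]
[[0.4715 0.251  0.1414]
 [0.4805 0.1978 0.1414]
 [0.4896 0.1445 0.1414]
 [0.4987 0.0913 0.1414]]
well [ 0.523  -0.2595  0.0464] [ 0.124  -0.4086 -0.3068  0.3357  0.0326  1.0225 -0.074  -0.8866]
wrist only z=.048 [ 0.5235 -0.2592] [-0.1794  0.9226  0.1979 -0.955 ]
toolR angle y -80.30532926416501
axis [-0.4929 -0.0839  0.866 ]
cap centre [0.4759 0.2518 0.1336] in tool (cm) [ 0.4953 -8.4928 12.7172]
cap centre [0.485  0.1985 0.1336] in tool (cm) [ 0.4915 -3.0928 12.7223]
cap centre [0.494  0.1453 0.1336] in tool (cm) [ 0.4877  2.3072 12.7275]
cap centre [0.5031 0.0921 0.1336] in tool (cm) [ 0.4839  7.7072 12.7327]
axis in tool [-0.5006  0.0005 -0.8657]
```

Call:
{"name": "carry_out", "arguments": {"targets": [[0.1,3.85,0,0,-0.1],[0.1,3.85,0,0,-0.1],[0,0,3.0,0,-0.1],[0,0,3.0,0,-0.1],[0,0,3.0,0,-0.1],[0,0,2.0,0,-0.1],[0,0,1.5,0,-0.1],[0,0,1.0,0,-0.1],[0,0,0.2,0,-0.1],[0,0,0,0,-0.1]], "force": 60}}

```text
t: 3.75
eef_pos: [0.4998, 0.0929, 0.1253]
tool_rot: [-0.0, 0.996, 0.084, -0.0]
contact_force: [-6.0, 1.6, 14.4]
gripper_width: 0.454
grasp_force: 7.3
```

Call:
{"name": "carry_out", "arguments": {"targets": [[0,0,0,0,-1],[0,0,0,0,-1],[0,0,0,0,-1],[0,0,0,0,-1]], "force": 60}}

```text
t: 4.15
eef_pos: [0.4992, 0.0923, 0.1261]
tool_rot: [0.0, 0.996, 0.084, -0.001]
contact_force: [-9.8, -0.8, 21.3]
gripper_width: 0.348
grasp_force: 73.6
```

Call:
{"name": "carry_out", "arguments": {"targets": [[0,0,0,0,-0.05],[0,0,0,0,-0.05],[0,0,-0.4,0,-0.05],[0,0,-0.2,0,-0.05],[0,0,0,0,-0.05]]}}

```text
t: 4.65
eef_pos: [0.5005, 0.0926, 0.1306]
tool_rot: [0.0, 0.996, 0.084, 0.0]
contact_force: [-1.2, -0.2, -0.1]
gripper_width: 0.472
grasp_force: 0.0
```

Call:
{"name": "carry_out", "arguments": {"targets": [[0,0,0,0,-1],[0,0,0,0,-1],[0,0,0,0,-1],[0,0,0,0,-1]]}}

```text
t: 5.05
eef_pos: [0.5001, 0.0929, 0.1304]
tool_rot: [0.0, 0.996, 0.085, 0.0]
contact_force: [-1.0, -2.6, 5.2]
gripper_width: 0.299
grasp_force: 58.6
```

Call:
{"name": "carry_out", "arguments": {"targets": [[-0.2,0,-0.35,0,-1],[-0.2,0,-0.35,0,-1],[-0.2,0,-0.35,0,-1],[-0.2,0,-0.35,0,-1],[-0.2,0,-0.35,0,-1],[0,0,0,0,-1],[0,0,0,0,-1]]}}

```text
t: 5.75
eef_pos: [0.4902, 0.0917, 0.1479]
tool_rot: [-0.0, 0.996, 0.085, 0.0]
contact_force: [1.1, 0.0, -0.3]
gripper_width: 0.3
grasp_force: 59.0
```

```bash
python3 - <<'E'
from h import *
for i in range(4):
    p,R,o=tool();imaging.read_camera("side");print(o["t"],p,o["contact_force"],o["torque"],o["gripper_width"],o["grasp_force"])
E
```

```text
5.75 [0.49015981 0.09165563 0.1479318 ] [ 1.07984609  0.04168509 -0.34361889] [0.01886953 0.00111017 0.01028413] 0.2996502252458509 58.95958721637726
5.8 [0.49013182 0.09163445 0.14779141] [ 0.59002914 -0.29208858 -1.39761818] [-0.00697057 -0.03351117  0.03796475] 0.2987463360802449 58.9595228433609
5.85 [0.49009095 0.09163091 0.14770525] [ 0.25303145 -0.20459566 -1.04097285] [0.01320766 0.06437355 0.08989139] 0.3026479448906504 58.959317207336426
5.9 [0.49008762 0.0916688  0.14765997] [ 0.24986239 -0.28487477 -0.5302708 ] [-0.03322497 -0.02232747  0.01577251] 0.300894186828109 58.959776759147644
```

Reads about −0.8 N, so this one is light. Put it back and go to the next.

Call:
{"name": "carry_out", "arguments": {"targets": [[0.2,0,0.35,0,-1],[0.2,0,0.35,0,-1],[0.2,0,0.35,0,-1],[0.2,0,0.35,0,-1],[0.2,0,0.35,0,-1],[0,0,0,0,-0.1],[0,0,0,0,-0.1],[0,0,-3.0,0,-0.1],[0,-2.7,-0.5,0,-0.1],[0,-2.7,0,0,-0.1],[0,0,1.5,0,-0.1],[0,0,1.5,0,-0.1]]}}

```text
t: 7.15
eef_pos: [0.4912, 0.1479, 0.1355]
tool_rot: [-0.0, 0.996, 0.086, 0.001]
contact_force: [0.7, 0.2, -0.3]
gripper_width: 0.452
grasp_force: 0.0
```

Call:
{"name": "carry_out", "arguments": {"targets": [[0,0,0.5,0,-0.1],[0,0,0,0,-1],[0,0,0,0,-1],[0,0,0,0,-1],[0,0,0,0,-1],[-0.2,0,-0.35,0,-1],[-0.2,0,-0.35,0,-1],[-0.2,0,-0.35,0,-1],[-0.2,0,-0.35,0,-1],[-0.2,0,-0.35,0,-1],[0,0,0,0,-1],[0,0,0,0,-1]]}}

```text
t: 8.35
eef_pos: [0.481, 0.1449, 0.1479]
tool_rot: [-0.0, 0.996, 0.085, 0.0]
contact_force: [-0.9, -0.6, -2.7]
gripper_width: 0.302
grasp_force: 59.2
```

```bash
python3 - <<'E'
from h import *
for i in range(4):
    p,R,o=tool();imaging.read_camera("side");print(o["t"],p,o["contact_force"],o["gripper_width"],o["grasp_force"])
E
```

```text
8.35 [0.48104782 0.1448687  0.14794465] [-0.92505174 -0.62375898 -2.74950339] 0.30245775958785287 59.17151927947998
8.4 [0.48102907 0.14485692 0.14779428] [ 0.32560945 -0.91522065 -3.88275459] 0.3015359020169453 59.1714209318161
8.45 [0.48100156 0.14486165 0.14769971] [-0.36377594  0.59738133 -1.91271824] 0.29905075930846287 59.17100250720978
8.5 [0.48100306 0.14482089 0.14765327] [-0.91934626 -0.67500837 -2.82976189] 0.30270167340127563 59.17150318622589
```

About −2.8 N: this second-from-right bottle is the full one. I'll draw it out along the hole axis, lift clear and look.

Call:
{"name": "carry_out", "arguments": {"targets": [[-0.2,0,-0.35,0,-1],[-0.2,0,-0.35,0,-1],[-0.2,0,-0.35,0,-1],[-0.2,0,-0.35,0,-1],[-0.2,0,-0.35,0,-1],[-0.2,0,-0.35,0,-1],[-0.2,0,-0.35,0,-1],[-0.2,0,-0.35,0,-1],[-0.2,0,-0.35,0,-1],[-0.1,0,-1.5,0,-1],[0,0,-2,0,-1],[0,0,-2,0,-1]], "force": 70}}

```text
t: 9.75
eef_pos: [0.4619, 0.1416, 0.2349]
tool_rot: [0.0, 0.996, 0.085, -0.0]
contact_force: [0.5, 0.8, -2.5]
gripper_width: 0.302
grasp_force: 69.3
```

Call:
{"name": "carry_out", "arguments": {"targets": [[0,0,-2,0,-1],[0,0,-2,0,-1],[0,0,-1,0,-1],[0,0,0,0,-1],[0,0,0,0,-1]]}}

```text
t: 10.25
eef_pos: [0.4619, 0.1415, 0.2836]
tool_rot: [0.0, 0.996, 0.085, -0.0]
contact_force: [-0.3, -0.3, -2.6]
gripper_width: 0.297
grasp_force: 69.4
```

```bash
python3 - <<'E'
from h import *
p,R,o=tool();im=imaging.read_camera("side");S=P(imaging.calibration("side"));W=imaging.read_camera("wrist")
print(o["t"],p,o["contact_force"],o["gripper_width"],proj(S,p))
u=proj(S,p).astype(int);x0=u[0]-70;y0=u[1]-60
print(x0,y0)
a=cv2.resize(im[y0:y0+150,x0:x0+140],None,fx=4,fy=4,interpolation=cv2.INTER_CUBIC)[:,:,::-1]
b=np.zeros((600,800,3),'uint8');b[:,:560]=a;b[:180,560:]=cv2.resize(W,(240,180))[:,:,::-1]
cv2.imwrite("pics/lift.png",(np.clip((b/255.)**.6,0,1)*255).astype('uint8'))
E
```

```text
10.25 [0.46187162 0.14145451 0.28357676] [-0.2910969  -0.30781328 -2.5658898 ] 0.2973046017630626 [299.26700176 145.97213556]
229 85
```

View pics/lift.png

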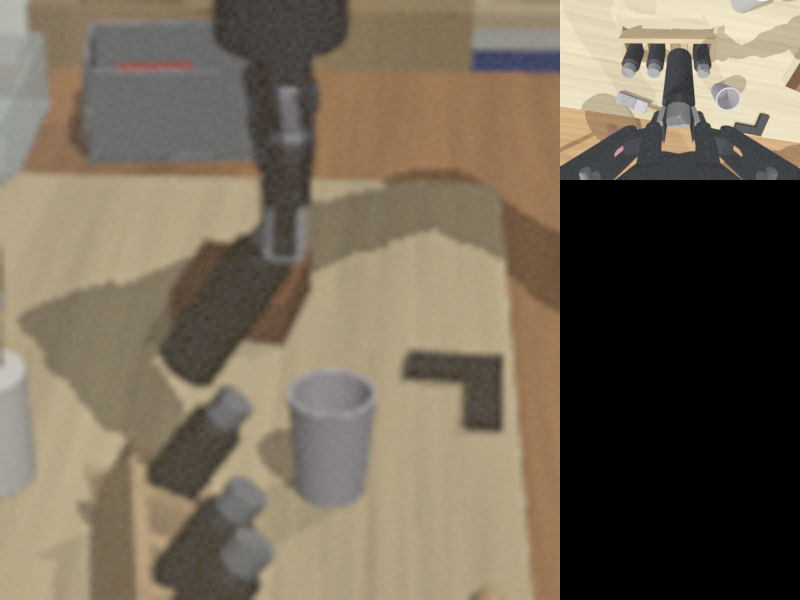

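Side crop: the full bottle is held by the cap at about (285,235), leaning about 30°, clear of the rack, and the other three are still seated. I'll carry it to the free board area between the tin and the stand, to right it there.

Call:
{"name": "carry_out", "arguments": {"targets": [[-0.3,2.4,0,0,-1],[-0.5,3.6,0,0,-1],[-0.5,3.6,0,0,-1],[-0.5,3.6,0,0,-1],[-0.5,3.6,0,0,-1],[-0.5,3.6,0,0,-1],[-0.5,3.5,0,0,-1],[0,0,3,0,-1],[0,0,4,0,-1],[0,0,4,0,-1],[0,0,3,0,-1],[0,0,1.5,0,-1]]}}

```text
t: 11.55
eef_pos: [0.4675, -0.0992, 0.1257]
tool_rot: [-0.001, 0.996, 0.085, -0.003]
contact_force: [0.0, 0.3, -2.0]
gripper_width: 0.294
grasp_force: 69.7
```

Call:
{"name": "carry_out", "arguments": {"targets": [[0,0,0,0,-1],[0,0,0,0,-1],[0,0,0,0,-1]], "force": 20}}

```text
t: 11.85
eef_pos: [0.471, -0.0995, 0.1302]
tool_rot: [0.0, 0.996, 0.085, 0.001]
contact_force: [0.2, 0.6, -2.0]
gripper_width: 0.299
grasp_force: 69.7
```

```bash
cat > look.py <<'E'
from h import *
import sys
p,R,o=tool();im=imaging.read_camera("side");S=P(imaging.calibration("side"))
print(o["t"],p,o["contact_force"],o["gripper_width"],o["grasp_force"],proj(S,p))
u=proj(S,p).astype(int);x0=u[0]-60;y0=u[1]-45
print(x0,y0)
a=cv2.resize(im[y0:y0+120,x0:x0+120],None,fx=5,fy=5,interpolation=cv2.INTER_CUBIC)[:,:,::-1]
cv2.imwrite(f"pics/{sys.argv[1]}.png",(np.clip((a/255.)**.6,0,1)*255).astype('uint8'))
# axis of the dark blob below the tool, projected candidates for tilt
c=p+np.array([0,0,.003]); 
for d in (0,5,10,15,20,25,30):
    t=np.radians(d); ax=np.cos(t)*np.array([0,0,1])-np.sin(t)*R[:,0]; print(d,"bottom centre at crop",(proj(S,c-.106*ax)-[x0,y0])*5)
E
python3 look.py l2
```

```text
11.85 [ 0.47098147 -0.09953546  0.13023079] [ 0.20229169  0.57372978 -1.96186875] 0.2994086839846358 69.7452449798584 [301.57536777 154.43622388]
241 109
0 bottom centre at crop [302.5951049  370.73882246]
5 bottom centre at crop [288.16469772 371.04170328]
10 bottom centre at crop [273.82137305 370.26781924]
15 bottom centre at crop [259.6597167  368.41947304]
20 bottom centre at crop [245.77392108 365.50497522]
25 bottom centre at crop [232.25744247 361.53872379]
30 bottom centre at crop [219.20263306 356.54129095]
```

View pics/l2.png

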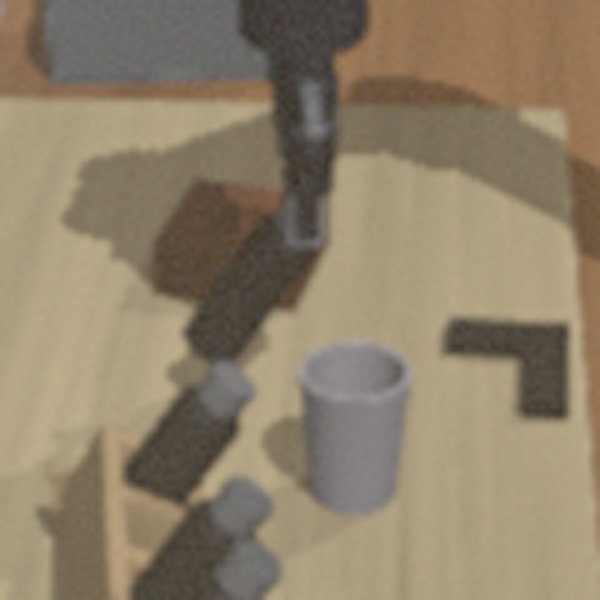

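Tilt is still 30°, and the grip force has not relaxed. Trying a changed gripper command with the lower force.

Call:
{"name": "carry_out", "arguments": {"targets": [[0,0,0,0,-0.6],[0,0,0,0,-0.6],[0,0,0,0,-0.6]], "force": 20}}

```text
t: 12.2
eef_pos: [0.4704, -0.0995, 0.1297]
tool_rot: [0.0, 0.996, 0.085, 0.0]
contact_force: [0.3, 0.2, -3.3]
gripper_width: 0.298
grasp_force: 69.8
```

Call:
{"name": "carry_out", "arguments": {"targets": [[0,0,0.4,0,-0.45],[0,0,0.4,0,-0.45],[0,0,0.4,0,-0.45]], "force": 20}}

```text
t: 12.5
eef_pos: [0.47, -0.0994, 0.1168]
tool_rot: [-0.0, 0.996, 0.085, -0.0]
contact_force: [-0.4, -0.1, -1.9]
gripper_width: 0.296
grasp_force: 69.8
```

The grip holds its force once closed, so I'll right the bottle by pushing its bottom edge against the stand's fixed robot-side face, about 10 cm below the pads, while the tool moves on over it.

Call:
{"name": "carry_out", "arguments": {"targets": [[0,0,-1.5,0,-1],[0,0,-1.5,6.9,-1],[0,0,0,6.9,-1],[0,0,0,6.9,-1],[-1.15,2.93,0,0,-1],[-1.15,2.93,0,0,-1],[-1.15,2.93,0,0,-1],[-1.15,2.93,0,0,-1],[-1.15,2.93,0,0,-1],[0,0,1.5,0,-1],[0,0,1.5,0,-1],[0,0,0,0,-1]], "force": 60}}

```text
t: 13.7
eef_pos: [0.3843, -0.2319, 0.1156]
tool_rot: [-0.001, 0.995, -0.096, -0.002]
contact_force: [0.1, 0.9, -2.4]
gripper_width: 0.296
grasp_force: 69.7
```

```bash
python3 look.py l3; python3 - <<'E'
from h import *
p,R,o=tool();u=np.array([.9816,-.1908,0]);f=np.array([.4739,-.25,0])
print(p,R[:,0],"dist to face",(f-p)@u,"lat",(f-p)@R[:,1], o["gripper_width"])
E
```

```text
13.7 [ 0.3842504  -0.23188365  0.11559732] [ 0.09863102  0.89179292 -2.44695745] 0.2957225143460208 69.73121523857117 [330.35636298 139.72882998]
270 94
0 bottom centre at crop [295.48324396 364.82399534]
5 bottom centre at crop [282.29464609 362.69652031]
10 bottom centre at crop [269.28019328 359.57009724]
15 bottom centre at crop [256.52494739 355.46831342]
20 bottom centre at crop [244.11208664 350.42002897]
25 bottom centre at crop [232.12264602 344.45922765]
30 bottom centre at crop [220.63526097 337.62488081]
[ 0.384985   -0.23198925  0.11650338] [ 0.98171332 -0.19034915 -0.00248245] dist to face 0.09071541709849033 lat 0.0008192104943251478 0.29654266703798043
```

Call:
{"name": "carry_out", "arguments": {"targets": [[1,0,0,0,-1],[1,0,0,0,-1],[0.6,0,0,0,-1],[0.6,0,0,0,-1],[0.6,0,0,0,-1],[0,0,0,0,-1]]}}

```text
t: 14.35
eef_pos: [0.4227, -0.239, 0.1171]
tool_rot: [-0.0, 0.995, -0.095, -0.002]
contact_force: [-3.4, 2.3, -3.8]
gripper_width: 0.298
grasp_force: 75.4
```

Call:
{"name": "carry_out", "arguments": {"targets": [[0.5,0,0,0,-1],[0.5,0,0,0,-1],[0.5,0,0,0,-1],[0.5,0,0,0,-1],[0.3,0,0,0,-1],[0,0,0,0,-1]]}}

```text
t: 14.95
eef_pos: [0.4454, -0.2438, 0.1174]
tool_rot: [-0.0, 0.995, -0.095, -0.001]
contact_force: [-5.1, 0.1, -1.2]
gripper_width: 0.298
grasp_force: 73.6
```

```bash
python3 look.py l4
```

```text
14.95 [ 0.44543228 -0.24379723  0.11735975] [-5.07915737  0.10980758 -1.21355701] 0.2979996650593443 73.56553619611077 [311.91710416 137.20943545]
251 92
0 bottom centre at crop [302.17767714 361.47673203]
5 bottom centre at crop [289.22806107 359.36888731]
10 bottom centre at crop [276.42062502 356.26697161]
15 bottom centre at crop [263.83930518 352.19436483]
20 bottom centre at crop [251.56634902 347.17971769]
25 bottom centre at crop [239.68205295 341.25680357]
30 bottom centre at crop [228.26450338 334.46438279]
```

View pics/l4.png

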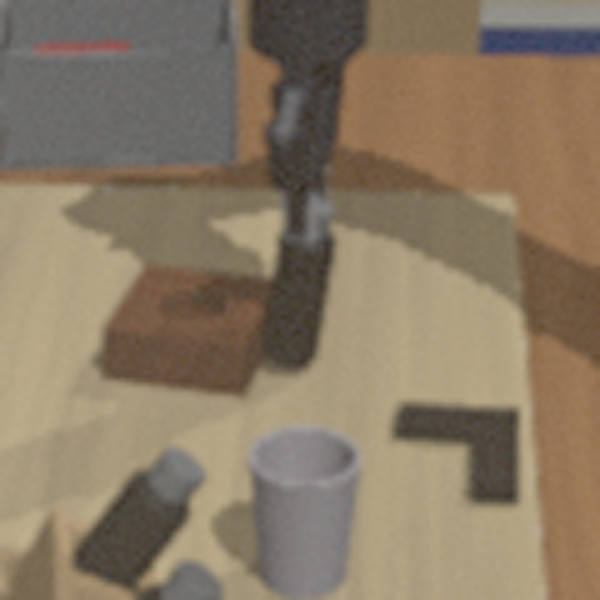

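The bottle is nearly upright against the stand face (bottom at crop (289,358), about 5° left). A little more push, then measure.

Call:
{"name": "carry_out", "arguments": {"targets": [[0.3,0,0,0,-1],[0.3,0,0,0,-1],[0.1,0,0,0,-1],[0,0,0,0,-1],[0,0,0,0,-1]]}}

```text
t: 15.5
eef_pos: [0.452, -0.2454, 0.1174]
tool_rot: [0.0, 0.995, -0.096, -0.001]
contact_force: [-5.4, -0.2, 0.1]
gripper_width: 0.298
grasp_force: 73.2
```

Call:
{"name": "carry_out", "arguments": {"targets": [[-1.0,0,0,0,-1],[-2.0,0,0,0,-1],[0,0,-2,0,-1],[0,0,-2,0,-1],[0,0,-2,0,-1],[0,0,0,0,-1],[0,0,0,0,-1]]}}

```text
t: 16.2
eef_pos: [0.4239, -0.2396, 0.1775]
tool_rot: [0.0, 0.995, -0.095, 0.001]
contact_force: [-0.8, -0.1, -3.1]
gripper_width: 0.295
grasp_force: 76.0
```

```bash
python3 look.py l5; python3 - <<'E'
from h import *
p,R,o=tool();c=imaging.calibration("wrist");w=imaging.read_camera("wrist")
a=cv2.imread("pics/l5.png")[:600,100:500]
b=np.zeros((600,800,3),'uint8');b[:,:400]=a;b[:300,400:]=(np.clip((cv2.resize(w,(400,300))[:,:,::-1]/255.)**.6,0,1)*255)
cv2.imwrite("pics/l5b.png",b)
W=P(c)
for d in (0,5,-5):
    t=np.radians(d);ax=np.array([0,0,1])*np.cos(t)-np.sin(t)*R[:,0];cc=p+.003*R[:,0]+[0,0,.003]
    print(d,"wrist px bottom far edge, cap",proj(W,cc-.106*ax+.02*R[:,0])/1.4+[400,0],proj(W,cc)/1.4+[400,0])
E
```

```text
16.2 [ 0.42389299 -0.23959407  0.17753232] [-0.81260443 -0.08981362 -3.14047949] 0.2954785529148435 75.96400720998645 [318.84289077 120.93646544]
258 75
0 bottom centre at crop [300.2572594  372.46700619]
5 bottom centre at crop [286.8937775 370.3436273]
10 bottom centre at crop [273.68830782 367.17265025]
15 bottom centre at crop [260.72697973 362.97801339]
20 bottom centre at crop [248.09413219 357.78915778]
25 bottom centre at crop [235.87205545 351.64087714]
30 bottom centre at crop [224.14073582 344.57318222]
0 wrist px bottom far edge, cap [597.23225996 129.47676798] [597.28381938 186.52503336]
5 wrist px bottom far edge, cap [597.23577328 121.33476274] [597.28381938 186.52503336]
-5 wrist px bottom far edge, cap [597.22911045 137.58711189] [597.28381938 186.52503336]
```

View pics/l5b.png

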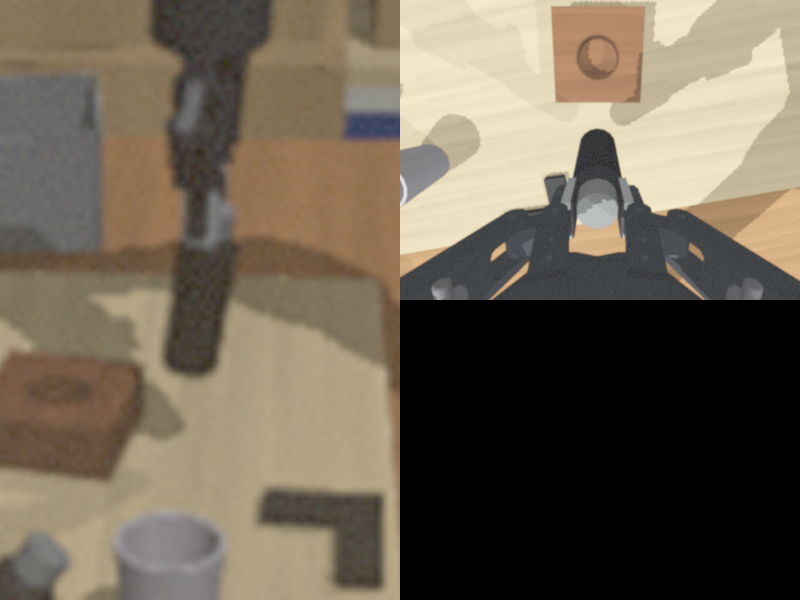

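The wrist view shows the bottle nearly upright: far bottom edge at panel y≈129, where 0° predicts 129, and the well straight ahead at (598,57). The side view hints at some residual tilt, so I'll measure it numerically.

```bash
cat > tilt.py <<'E'
from h import *
from scipy.optimize import least_squares
np.set_printoptions(precision=4,suppress=True)
S=P(imaging.calibration("side"));p,R,o=tool();im=cv2.GaussianBlur(imaging.read_camera("side"),(0,0),.7).astype(float)
W=P(imaging.calibration("wrist"));w=imaging.read_camera("wrist").astype(float).mean(2)
# side: body edges at heights (rows)
lo=proj(S,p-[0,0,.085]);hi=proj(S,p-[0,0,.03]);rows=np.arange(int(hi[1]),int(lo[1]));obs=[]
g=im.mean(2)
for r in rows:
    c=int(hi[0]); seg=g[r,c-22:c+23]; d=np.diff(seg); l=np.argmin(d[:22]);q=22+np.argmax(d[22:]); obs.append((c-22+l+.5+c-22+q+.5)/2); 
    print(r,c-22+l+.5,c-22+q+.5,end="; ")
obs=np.array(obs)
def mid(v,r):
    s,ph=v; ax=np.array([0,0,1])*np.cos(ph)-np.sin(ph)*R[:,0]; c=p+s*R[:,0]+[0,0,.003]
    z=np.linspace(.01,.11,40);uv=np.array([proj(S,c-k*ax) for k in z]); return np.interp(r,uv[:,1],uv[:,0])
q=least_squares(lambda v:mid(v,rows)-obs,[.003,.0],loss="soft_l1");print("\nside fit offset, tilt deg",q.x[0],np.degrees(q.x[1]))
# wrist: column profile through bottle
for v in (0,3,6,9):
    t=np.radians(v);ax=np.array([0,0,1])*np.cos(t)-np.sin(t)*R[:,0];c=p+q.x[0]*R[:,0]+[0,0,.003]
    print(v,"pred rows: bottom far",proj(W,c-.106*ax+.02*R[:,0])[1],"captop centre/near/far",*[proj(W,c+.009*ax+k*R[:,0])[1] for k in (0,-.014,.014)])
col=int(proj(W,p)[0]);print("wrist col",col);pr=w[:,col-4:col+5].mean(1);print(pr[150:330:3].astype(int))
E
python3 tilt.py
```

```text
129 312.5 324.5; 130 312.5 324.5; 131 312.5 324.5; 132 312.5 324.5; 133 312.5 323.5; 134 312.5 323.5; 135 312.5 323.5; 136 311.5 323.5; 137 311.5 323.5; 138 311.5 323.5; 139 311.5 323.5; 140 311.5 322.5; 141 311.5 322.5; 142 310.5 322.5; 143 310.5 322.5; 144 310.5 322.5; 
side fit offset, tilt deg -0.0026254809015084247 6.513484178990641
0 pred rows: bottom far 187.7564418828576 captop centre/near/far 280.247642720383 306.3737744452809 252.711228098058
3 pred rows: bottom far 181.00440981220657 captop centre/near/far 281.13595238604836 307.2148087911448 253.65075909026487
6 pred rows: bottom far 174.24106019665948 captop centre/near/far 281.9940192751892 308.02242587410933 254.5636141245476
9 pred rows: bottom far 167.4624204714128 captop centre/near/far 282.8191923018685 308.794153879795 255.44694531278455
wrist col 276
[199 198 200 200 200 200 201 193 193 193 100  20  20  21  19  19  23  18
  19  20  18  20  18  18  21  20  22  21  24  24  25  27  26  33  63  65
  65  65  66  66  75  83  82  83  84 140 152 157 158 157 157 157 157 157
 157 158 156 142 148 147]
```

Estimates of residual tilt are 3–6°. I'll push 4 mm further against the face. In contact the bottle's centre is then exactly 70 mm from the well centre, which gives the insertion shift.

Call:
{"name": "carry_out", "arguments": {"targets": [[0,0,2,0,-1],[0,0,2,0,-1],[0,0,2,0,-1],[1.5,0,0,0,-1],[1,0,0,0,-1],[0.5,0,0,0,-1],[0.4,0,0,0,-1],[0,0,0,0,-1],[0,0,0,0,-1]]}}

```text
t: 17.3
eef_pos: [0.4546, -0.2453, 0.1167]
tool_rot: [-0.001, 0.995, -0.096, -0.002]
contact_force: [-4.8, 1.6, -2.3]
gripper_width: 0.302
grasp_force: 73.1
```

Call:
{"name": "carry_out", "arguments": {"targets": [[-1.0,0,0,0,-1],[0,0,-2,0,-1],[0,0,-2,0,-1],[0,0,-2,0,-1],[-1,0,0,0,-1],[-1,0,0,0,-1],[0,0,0,0,-1],[0,0,0,0,-1]]}}

```text
t: 18.1
eef_pos: [0.4261, -0.2401, 0.1764]
tool_rot: [-0.0, 0.995, -0.096, -0.001]
contact_force: [0.0, -0.1, -2.2]
gripper_width: 0.299
grasp_force: 75.5
```

```bash
python3 tilt.py; python3 -c "
from h import *
print(tool()[0],tool()[1][:,0])"
```

```text
129 311.5 323.5; 130 311.5 323.5; 131 311.5 323.5; 132 311.5 323.5; 133 311.5 323.5; 134 311.5 323.5; 135 311.5 322.5; 136 311.5 322.5; 137 311.5 322.5; 138 311.5 322.5; 139 310.5 322.5; 140 310.5 322.5; 141 310.5 321.5; 142 310.5 321.5; 143 310.5 321.5; 
side fit offset, tilt deg -0.002309669792591348 5.252902491040489
0 pred rows: bottom far 188.1976060391779 captop centre/near/far 280.66992051913286 306.73861868770996 253.2026190846775
3 pred rows: bottom far 181.4578823295326 captop centre/near/far 281.5561262339128 307.57792216856313 254.13961792986404
6 pred rows: bottom far 174.7076567555114 captop centre/near/far 282.41212789039156 308.38385782171326 255.04996491382275
9 pred rows: bottom far 167.9430161170873 captop centre/near/far 283.23528126082914 309.1539592560506 255.9308206909447
wrist col 276
[201 200 198 199 200 200 200 201 195 191 186  38  21  20  19  20  19  19
  20  20  19  19  21  21  21  21  19  19  24  23  25  24  25  25  63  64
  64  65  65  65  74  84  83  82  87 145 151 156 157 157 157 157 157 157
 156 157 156 143 142 147]
[ 0.42693479 -0.24023065  0.17671803] [ 9.81739036e-01 -1.90231787e-01 -5.76095907e-04]
```

Call:
{"name": "carry_out", "arguments": {"targets": [[2.5,0,0,0,-1],[3,0,0,0,-1],[3,0,0,0,-1],[1.2,0,0,0,-1],[0,0,1.0,0,-1],[0,0,1.0,0,-1],[0,0,0,0,-1],[0,0,0,0,-1]]}}

```text
t: 19.0
eef_pos: [0.5207, -0.2587, 0.1566]
tool_rot: [-0.0, 0.995, -0.096, -0.001]
contact_force: [-0.2, -0.2, -1.7]
gripper_width: 0.302
grasp_force: 75.5
```

Call:
{"name": "carry_out", "arguments": {"targets": [[0,0,0.4,0,-1],[0,0,0.4,0,-1],[0,0,0.4,0,-1],[0,0,0,0,-1]]}}

```text
t: 19.4
eef_pos: [0.5224, -0.259, 0.1458]
tool_rot: [0.0, 0.995, -0.096, 0.0]
contact_force: [-0.9, -0.2, 2.6]
gripper_width: 0.3
grasp_force: 76.4
```

Call:
{"name": "carry_out", "arguments": {"targets": [[0,0,0.2,0,-1],[0,0,0.2,0,-1],[0,0,0,0,-1]]}}

```text
t: 19.7
eef_pos: [0.5235, -0.2594, 0.1454]
tool_rot: [0.0, 0.995, -0.096, 0.002]
contact_force: [-8.6, 3.0, 28.0]
gripper_width: 0.297
grasp_force: 78.6
```

Sitting on the rim, with the force pushing toward −x. Back up and shift −2 mm.

Call:
{"name": "carry_out", "arguments": {"targets": [[0,0,-0.5,0,-1],[-0.2,0,0,0,-1],[0,0,0,0,-1],[0,0,0.3,0,-1],[0,0,0.2,0,-1],[0,0,0,0,-1],[0,0,0,0,-1]]}}

```text
t: 20.4
eef_pos: [0.5201, -0.2583, 0.1409]
tool_rot: [-0.0, 0.995, -0.096, -0.0]
contact_force: [-0.6, 0.7, -3.4]
gripper_width: 0.297
grasp_force: 75.2
```

```bash
python3 - <<'E'
from h import *
for i in range(2):
    p,R,o=tool();imaging.read_camera("side");print(p,o["contact_force"],o["torque"],R.T@o["contact_force"])
w=imaging.read_camera("wrist").mean(2);W=P(imaging.calibration("wrist"))
np.set_printoptions(linewidth=200)
C=np.array([.523,-.2595,.048]);u=np.array([.9816,-.1908,0])
print("pred far rim row",proj(W,C+.023*u),"ctr",proj(W,C),"far top edge",proj(W,C+.05*u))
c=int(proj(W,C)[0]);
for k in (-12,0,12): print(w[90:230,c+k-2:c+k+3].mean(1).astype(int)[::3])
E
```

```text
[ 0.52008213 -0.25831218  0.14085394] [-0.55881685  0.71071939 -3.40094139] [-0.05394944  0.12474733 -0.02987231] [-0.68083058 -0.59110188  3.401598  ]
[ 0.52011521 -0.25840655  0.14100466] [-0.95986898  0.68513835 -2.00454563] [0.00369292 0.11819572 0.02913362] [-1.07141126 -0.4898361   2.00526923]
pred far rim row [276.84944189 179.71556348] ctr [276.80508    208.48538546] far top edge [276.90459361 143.94826664]
[202 201 197 197 200 199 200 205 201 185 168 113 110 110 110 111 113  92  55  98 103 102  93  96  96  95  97  95  88  86  87  70  28  21  17  19  20  16  18  19  19  17  22  17  17  24  19]
[201 198 196 200 200 200 204 201 198 186 164 116 112 111 110 110 113  93  47  97 103 102  93  97  96  95  96  98  96  86  59  18  19  16  15  17  21  20  19  15  18  18  19  18  22  21  16]
[199 196 200 200 199 203 202 197 195 192 169 114 112 110 110 112 114 101  47  97 102 101  94  96  97  96  95  72  63  61  63  48  24  15  21  16  19  17  19  20  17  18  17  22  20  19  19]
```

It is in the mouth with no contact force. Continue down.

Call:
{"name": "carry_out", "arguments": {"targets": [[0,0,0.3,0,-1],[0,0,0.3,0,-1],[0,0,0.2,0,-1],[0,0,0,0,-1]]}}

```text
t: 20.95
eef_pos: [0.5201, -0.2584, 0.1328]
tool_rot: [-0.0, 0.995, -0.096, -0.0]
contact_force: [0.2, 0.3, -3.5]
gripper_width: 0.295
grasp_force: 75.2
```

Call:
{"name": "carry_out", "arguments": {"targets": [[0,0,0.2,0,-1],[0,0,0.2,0,-1],[0,0,0,0,-1]]}}

```text
t: 21.25
eef_pos: [0.5202, -0.2584, 0.129]
tool_rot: [-0.0, 0.995, -0.096, -0.0]
contact_force: [-1.3, -0.2, -2.9]
gripper_width: 0.297
grasp_force: 75.1
```

Call:
{"name": "carry_out", "arguments": {"targets": [[0,0,0.2,0,-1],[0,0,0.2,0,-1],[0,0,0.1,0,-1],[0,0,0,0,-1]]}}

```text
t: 21.65
eef_pos: [0.5206, -0.2584, 0.1245]
tool_rot: [0.0, 0.995, -0.096, 0.0]
contact_force: [-0.7, -0.8, -1.9]
gripper_width: 0.298
grasp_force: 75.1
```

Call:
{"name": "carry_out", "arguments": {"targets": [[0,0,0.1,0,-1],[0,0,0.1,0,-1],[0,0,0.1,0,-1],[0,0,0,0,-1]]}}

```text
t: 22.05
eef_pos: [0.5226, -0.2589, 0.124]
tool_rot: [0.0, 0.995, -0.096, 0.002]
contact_force: [-2.9, 1.5, 14.9]
gripper_width: 0.294
grasp_force: 75.4
```

It bottoms at TCP z≈0.124, one well depth below the rim contact. Ease off, release and withdraw.

Call:
{"name": "carry_out", "arguments": {"targets": [[0,0,-0.2,0,-1],[0,0,0,0,-0.35],[0,0,0,0,-0.2],[0,0,0,0,0],[0,0,0,0,0],[0,0,-1,0,0],[0,0,-2,0,0],[0,0,-4,0,0.3],[0,0,-4,0,0.3],[0,0,0,0,0.3]]}}

```text
t: 23.05
eef_pos: [0.5236, -0.2599, 0.24]
tool_rot: [0.001, 0.995, -0.096, 0.005]
contact_force: [0.9, -0.1, -0.4]
gripper_width: 0.65
grasp_force: 0.0
```

```bash
cat > chk.py <<'E'
from h import *
np.set_printoptions(precision=4,suppress=True)
S=P(imaging.calibration("side"));T=P(imaging.calibration("top"));W=P(imaging.calibration("wrist"))
o=tool();print(o[0],o[2]["contact_force"],o[2]["gripper_width"])
ims={n:imaging.read_camera(n) for n in("side","top","wrist")}
for n,i in ims.items(): cv2.imwrite(f"now_{n}.png",i[:,:,::-1])
# grey cap top disc: compare measured with predicted for a home bottle at the well
C=np.array([.523,-.2595,.022])
for n,M in(("side",S),("wrist",W)):
    for h in (0,.09,.115): print(n,h,proj(M,C+[0,0,h]))
w=ims["wrist"].astype(float).mean(2);u=proj(W,C+[0,0,.115]).astype(int)
print("wrist row prof",u);print(w[u[1],u[0]-60:u[0]+60:3].astype(int));print(w[u[1]-60:u[1]+60:3,u[0]].astype(int))
g=cv2.GaussianBlur(ims["side"],(0,0),.7).astype(float).mean(2)
a=proj(S,C+[0,0,.085]);b=proj(S,C+[0,0,.03])
for r in range(int(a[1]),int(b[1])+1):
    c=int(round(a[0]));d=np.diff(g[r,c-14:c+15]);l=np.argmin(d[:14]);q=14+np.argmax(d[14:]);print(r,c-14+l+.5,c-14+q+.5,end="; ")
u=proj(S,C+[0,0,.115]).astype(int);print("\nside col",u);print(g[u[1]-14:u[1]+50:2,u[0]].astype(int))
E
python3 chk.py
```

```text
[ 0.5236 -0.2599  0.24  ] [ 0.8883 -0.0596 -0.426 ] 0.6503086651434052
side 0 [289.5048 159.5415]
side 0.09 [289.1011 136.0675]
side 0.115 [288.9835 129.233 ]
wrist 0 [275.4867 184.8741]
wrist 0.09 [275.5221 203.4665]
wrist 0.115 [275.5362 210.8621]
wrist row prof [275 210]
[192 192 184 175 173 145  94  94  92  90  89  90  92  59  30  76 146 148
 148 146 146 144 148 144 144 139  55  28  65  83  85  84  83  82  83  85
 118 125 140 177]
[ 91  87  89  90  89  55  17  16  26  11  11  13  25  29  21  45  58  91
 147 146 146 147 148 145 148 146 146 148 180 187 188 184 179 181 178 180
 173 178 181 186]
137 284.5 295.5; 138 284.5 295.5; 139 284.5 295.5; 140 284.5 295.5; 141 283.5 295.5; 142 283.5 295.5; 143 283.5 294.5; 144 283.5 294.5; 145 278.5 294.5; 146 278.5 294.5; 147 278.5 294.5; 148 277.5 294.5; 149 276.5 294.5; 150 275.5 294.5; 151 275.5 294.5; 
side col [288 129]
[ 40  40  39  41  41  41  68  71  53  50  37  28  25  25  26  26  26  28
  28  28  33  52  50  43  41  39  39  58  98 105 116 117]
```

Call:
{"name": "carry_out", "arguments": {"targets": [[0,0,0,0,0.3],[0,0,0,0,0.3],[0,0,0,0,0.3]]}}

```text
t: 23.5
eef_pos: [0.5199, -0.2582, 0.2323]
tool_rot: [-0.0, 0.995, -0.096, -0.001]
contact_force: [0.7, 0.5, -0.7]
gripper_width: 0.648
grasp_force: 0.0
```

```bash
cat > chk2.py <<'E'
from h import *
from scipy.optimize import least_squares
np.set_printoptions(precision=4,suppress=True)
S=P(imaging.calibration("side"));p,R,o=tool();W=P(imaging.calibration("wrist"))
w=imaging.read_camera("wrist");g=sum(imaging.read_camera("side").astype(float).mean(2) for _ in range(4))/4
print(p,R[:,2])
m=cv2.inRange(cv2.GaussianBlur(w,(0,0),1),(125,125,125),(165,175,185))
n,l,st,ce=cv2.connectedComponentsWithStats(m)
u=proj(W,np.array([.523,-.2595,.137]));k=l[int(u[1])+5,int(u[0])];print("cap blob",st[k],ce[k],"pred",u)
X=np.linalg.solve
def atz(M,uv,z):
    A=np.array([uv[0]*M[2]-M[0],uv[1]*M[2]-M[1]]);return np.linalg.solve(A[:,:2],-(A[:,3]+A[:,2]*z))
for z in(.134,.137,.14): print("cap top xy from wrist at z",z,atz(W,ce[k],z))
# side right edge of body, subpixel
C=np.array([.523,-.2595,.022]);e=[]
for r in range(137,154):
    d=np.diff(g[r,288:302]).clip(0);j=np.argmax(d);s=slice(max(j-2,0),j+3);e.append(288.5+(d[s]*np.arange(14)[:13][s]).sum()/d[s].sum())
e=np.array(e);print("right edge",e);rr=np.arange(137,154);print("slope px/row",np.polyfit(rr[:12],e[:12],1)[0])
for d in(0,3,6,9):
    t=np.radians(d);ax=np.array([0,0,1])*np.cos(t)-np.sin(t)*np.array([.98,-.19,0])
    q=[proj(S,C+k*ax-.02*np.array([1,0,0])) for k in(.03,.085)];print(d,"pred slope",(q[1]-q[0])[0]/(q[1]-q[0])[1],q)
c=np.array([proj(S,C+[0,0,.115])]);print(c);print(g[115:160:1,288:291].mean(1).astype(int))
E
python3 chk2.py
```

```text
[ 0.5199 -0.2582  0.2323] [-0.0017  0.0006 -1.    ]
cap blob [261 202  33  30 799] [276.6233 216.7572] pred [276.989  207.1471]
cap top xy from wrist at z 0.134 [ 0.5143 -0.2575]
cap top xy from wrist at z 0.137 [ 0.5152 -0.2577]
cap top xy from wrist at z 0.14 [ 0.5161 -0.2579]
right edge [295.3982 295.3806 295.3609 295.3756 295.2    295.0538 294.8827 294.8158
 294.845  294.9915 294.8855 294.5163 294.4439 294.5575 294.9847 295.1667
 295.6571]
slope px/row -0.07244805330102738
0 pred slope 0.008154899825125366 [array([295.1366, 152.0513]), array([295.0183, 137.5477])]
3 pred slope -0.04953255371199495 [array([295.5744, 152.1141]), array([296.2873, 137.7199])]
6 pred slope -0.10837532582734836 [array([296.0112, 152.198 ]), array([297.5549, 137.9548])]
9 pred slope -0.16874251704368975 [array([296.446 , 152.3027]), array([298.817 , 138.2517])]
[[288.9835 129.233 ]]
[40 40 40 41 41 40 41 40 41 40 38 47 72 80 76 64 54 53 55 53 41 34 32 27
 26 25 26 27 27 26 26 27 27 27 28 27 27 26 28 27 33 47 53 54 51]
```

Cap top is about 8 mm robot-ward of the well centre, so the bottle leans about 4°. I'll probe and seat it by pressing lightly on the cap with shut fingers.

Call:
{"name": "carry_out", "arguments": {"targets": [[0.2,0,0,0,-1],[0,0,0,0,-1],[0,0,0,0,-1],[0,0,0,0,-1],[0,0,0,0,-1],[0,0,3,0,-1],[0,0,3,0,-1],[0,0,2,0,-1],[0,0,0,0,-1],[0,0,0,0,-1]], "force": 20}}

```text
t: 24.75
eef_pos: [0.5224, -0.2589, 0.1537]
tool_rot: [-0.0, 0.995, -0.096, -0.0]
contact_force: [0.1, 0.6, 0.8]
gripper_width: -0.003
grasp_force: 0.0
```

Call:
{"name": "carry_out", "arguments": {"targets": [[0,0,0.3,0,-1],[0,0,0.3,0,-1],[0,0,0.2,0,-1],[0,0,0.2,0,-1],[0,0,0,0,-1]]}}

```text
t: 25.25
eef_pos: [0.5231, -0.259, 0.1439]
tool_rot: [0.0, 0.995, -0.096, 0.001]
contact_force: [0.1, 0.1, 2.1]
gripper_width: 0.001
grasp_force: 1.1
```

Call:
{"name": "carry_out", "arguments": {"targets": [[0,0,0.2,0,-1],[0,0,0.1,0,-1],[0,0,0,0,-1],[0,0,0,0,-1]]}}

```text
t: 25.65
eef_pos: [0.5254, -0.2598, 0.1431]
tool_rot: [0.001, 0.995, -0.096, 0.004]
contact_force: [1.9, 0.7, 12.0]
gripper_width: -0.004
grasp_force: 6.1
```

Call:
{"name": "carry_out", "arguments": {"targets": [[0,0,0.2,0,-1],[0,0,0.1,0,-1],[0,0,0,0,-1],[0,0,0,0,-1]]}}

```text
t: 26.05
eef_pos: [0.5279, -0.2605, 0.1425]
tool_rot: [0.001, 0.995, -0.095, 0.006]
contact_force: [1.5, 1.1, 22.2]
gripper_width: 0.002
grasp_force: 11.4
```

The bottle sits firmly. To know whether it is home I'll probe the board height the same way: a home bottle's cap top should be 130 mm above the board.

Call:
{"name": "carry_out", "arguments": {"targets": [[0,0,-2,0,-1],[0,0,-2,0,-1],[-3.5,0,0,0,-1],[-3.5,0,0,0,-1],[-3.5,0,0,0,-1],[0,0,4,0,-1],[0,0,4,0,-1],[0,0,4,0,-1],[0,0,2,0,-1],[0,0,0,0,-1],[0,0,0,0,-1],[0,0,0,0,-1]]}}

```text
t: 27.25
eef_pos: [0.4202, -0.2393, 0.0386]
tool_rot: [0.0, 0.995, -0.096, 0.001]
contact_force: [1.2, -0.5, -0.1]
gripper_width: -0.002
grasp_force: 0.0
```

```bash
python3 - <<'E'
from h import *
p,R,o=tool();S=P(imaging.calibration("side"));W=P(imaging.calibration("wrist"))
g=sum(imaging.read_camera("side").astype(float).mean(2) for _ in range(4))/4
print(p,o["contact_force"],np.linalg.norm(p[:2]))
print(g[118:165,286:293].mean(1).astype(int))
w=imaging.read_camera("wrist").astype(float).mean(2)
C=np.array([.523,-.2595,.022]);u=np.array([.9816,-.1908,0])
for h in (.026,.115):
  print(h,[proj(W,C+[0,0,h]+k*u) for k in (-.05,-.02,-.014,.014)])
E
```

```text
[ 0.42017509 -0.23932257  0.03858849] [ 1.17028671 -0.53295225 -0.08582519] 0.4835518556912873
[58 58 57 58 57 56 59 63 68 76 78 74 63 55 54 53 50 38 32 29 26 25 24 25
 25 25 26 25 26 26 27 26 26 26 27 25 26 32 46 52 53 50 43 39 39 39 39]
0.026 [array([276.82573153, 156.58857941]), array([276.92992995,  81.28272517]), array([276.95242031,  65.02858476]), array([277.06574224, -16.87097087])]
0.115 [array([278.65402536, 218.9821438 ]), array([279.36096387,  -6.55174601]), array([279.53884894, -63.30223984]), array([ 280.62220174, -408.92320551])]
```

Call:
{"name": "carry_out", "arguments": {"targets": [[0,0,1,0,-1],[0,0,0.7,0,-1],[0,0,0.4,0,-1],[0,0,0.3,0,-1],[0,0,0,0,-1],[0,0,0,0,-1]]}}

```text
t: 28.1
eef_pos: [0.4192, -0.2388, 0.0132]
tool_rot: [-0.0, 0.995, -0.096, -0.0]
contact_force: [-0.4, -0.3, 0.8]
gripper_width: -0.001
grasp_force: 0.0
```

Call:
{"name": "carry_out", "arguments": {"targets": [[0,0,0.2,0,-1],[0,0,0.2,0,-1],[0,0,0,0,-1]]}}

```text
t: 28.4
eef_pos: [0.4196, -0.239, 0.0119]
tool_rot: [0.0, 0.995, -0.096, 0.0]
contact_force: [-8.1, 5.2, 36.7]
gripper_width: -0.003
grasp_force: 18.6
```

Board contact is at z≈0.0128, so a home cap top should be at 0.143. I measured 0.1435, so the bottle is seated. Lift away, then check upright and that the other three are unmoved.

Call:
{"name": "carry_out", "arguments": {"targets": [[0,0,-2,0,-1],[0,0,-4,0,-1],[0,0,-4,0,-1],[0,0,-4,0,-1],[0,0,-4,0,-1],[0,0,-4,0,-1],[2,0,0,0,-1],[3,0,0,0,-1],[0,0,0,0,-1],[0,0,0,0,-1],[0,0,0,0,-1]]}}

```text
t: 29.5
eef_pos: [0.4672, -0.2482, 0.2289]
tool_rot: [-0.0, 0.995, -0.096, -0.001]
contact_force: [0.4, -0.1, -0.3]
gripper_width: -0.0
grasp_force: 0.0
```

```bash
sed -i 's/\[.523,-.2595,.137\]/[.523,-.2595,.143]/; s/(.134,.137,.14)/(.14,.143,.146)/; s/+5,int(u\[0\])/+3,int(u[0])/' chk2.py; python3 chk2.py; python3 - <<'E'
from h import *
W1,W2=[np.load(f"w{i}.npz")["P"] for i in (1,2)]
def atz(M,uv,z):
    A=np.array([uv[0]*M[2]-M[0],uv[1]*M[2]-M[1]]);return np.linalg.solve(A[:,:2],-(A[:,3]+A[:,2]*z))
print("well centre z=.053",atz(W1,(277,191.7),.053),atz(W2,(365,199.5),.053))
n={k:imaging.read_camera(k) for k in("top","side")}
for k,box in(("top",[(x-9,y-9,18,18) for x,y in((233.5,215),(255,211.6),(297,203.4))]),("side",[(x-8,y-8,16,16) for x,y in((292.5,222.4),(290.5,210),(287,185.6))])):
    a=cv2.imread(f"pics/{k}0.png");b=n[k][:,:,::-1]
    for q in box:
        x,y,w,h=map(int,q);t=a[y:y+h,x:x+w];r=cv2.matchTemplate(b[y-8:y+h+8,x-8:x+w+8].copy(),t,cv2.TM_CCOEFF_NORMED);_,m,_,l=cv2.minMaxLoc(r)
        print(k,"shift",l[0]-8,l[1]-8,round(m,3))
E
```

```text
[ 0.4672 -0.2482  0.2289] [-0.0013  0.0003 -1.    ]
cap blob [ 259  122   36   38 1056] [276.2206 140.6402] pred [276.7371 138.9314]
cap top xy from wrist at z 0.14 [ 0.5217 -0.2589]
cap top xy from wrist at z 0.143 [ 0.5219 -0.2589]
cap top xy from wrist at z 0.146 [ 0.5221 -0.2589]
right edge [294.3785 294.3725 294.3453 294.3528 294.3312 294.3569 294.3574 294.3911
 294.4154 294.6262 294.7096 294.1529 294.1734 294.2164 294.832  295.3836
 295.2183]
slope px/row 0.010530703928550062
0 pred slope 0.008154899825125366 [array([295.1366, 152.0513]), array([295.0183, 137.5477])]
3 pred slope -0.04953255371199495 [array([295.5744, 152.1141]), array([296.2873, 137.7199])]
6 pred slope -0.10837532582734836 [array([296.0112, 152.198 ]), array([297.5549, 137.9548])]
9 pred slope -0.16874251704368975 [array([296.446 , 152.3027]), array([298.817 , 138.2517])]
[[288.9835 129.233 ]]
[40 40 40 41 40 41 41 40 39 40 38 49 71 79 78 68 59 57 59 58 45 37 34 28
 27 27 26 27 28 28 26 27 28 28 27 27 28 28 28 27 33 48 54 54 52]
well centre z=.053 [ 0.52549681 -0.25900445] [ 0.52340946 -0.25759116]
top shift 0 0 0.994
top shift 0 0 0.971
top shift -1 0 0.943
side shift 0 0 0.964
side shift 5 8 0.813
side shift 0 1 0.962
```

The full bottle is now vertical and centred. One subpixel check on the returned bottle (the rightmost one).

```bash
python3 - <<'E'
from h import *
X0=np.array([.4987,.0913,.1414]);Ps=[P(imaging.calibration(k)) for k in("top","side")]
up=lambda i:cv2.resize(i,None,fx=8,fy=8,interpolation=cv2.INTER_CUBIC)
for X0 in (np.array([.4987,.0913,.1414]),np.array([.4715,.251,.1414])):
    uv=[]
    for k,M in zip(("top","side"),Ps):
        a=cv2.imread(f"pics/{k}0.png");b=imaging.read_camera(k)[:,:,::-1].copy();x,y=np.round(proj(M,X0)).astype(int)
        r=cv2.matchTemplate(up(b[y-10:y+11,x-10:x+11]),up(a[y-7:y+8,x-7:x+8]),cv2.TM_CCOEFF_NORMED);_,m,_,l=cv2.minMaxLoc(r)
        d=(np.array(l)-24)/8;print(k,d,round(m,3));uv.append(proj(M,X0)+d)
    print("cap moved mm",(tri(Ps,uv)-X0)*1000)
E
```

```text
top [-1.    -0.125] 0.953
side [0.  0.5] 0.967
cap moved mm [0.03070447 2.51397243 0.07591632]
top [0. 0.] 0.995
side [ 0.    -0.125] 0.962
cap moved mm [-0.02302235 -0.03690279  0.34107717]
```

The returned bottle's cap moved only 2.5 mm sideways (pocket play) and 0.1 mm in height, so it is home. Handing in.

```bash
python3 -c "
from station import bot
print(bot.hand_in())"
```

```text
the job is handed in; nothing more can be done
None
```

I handed in the job with the full bottle (third from the left in the top view) upright and seated in the stand's well and the other three home in the rack; it returned no verdict, so this rests on my own force and camera checks.

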